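Seat the upper burr carrier of a coffee grinder over its locating pin

TASK

The coffee grinder's upper burr carrier is lying loose and proud in the top of the grinder. Push its bridge handle round with the fingertips until the notch in its rim stands over the locating pin, then press the carrier straight down until it is fully home, flush with the collar. Do not lift it, leave the jar, pot, mug, hopper and spoon where they stand, and finish clear of everything.

Things in the scene. Friction and masses are not known exactly. Their poses are not given: they have to be found in the camera images.
- grinder: Coffee grinder of steel and black plastic, foot about 200 x 156 mm, heavy, does not move; it stands on a 15 mm cream board laid over the range. Origin: on its vertical axis at the underside. z up, -x to its front (drawer and dial). Its black top collar, 141 mm across, has its rim 166 mm above the origin and in it a round recess 108 mm across and 6 mm deep.
- seat (a point): Centre of the seat: middle of the flat floor of the recess, on the grinder's axis, 160 mm above its origin, 6 mm below the rim.
- pin (a point): Top of the fixed locating pin: a 9 mm steel pin with domed tip, 5.5 mm high on the recess floor, 49 mm from the axis on the grinder's front side, beside a short steel index rib on the rim. The ring of the carrier covers half of it until the notch comes round.
- burr_carrier: Upper burr carrier, loose, 0.36 to 0.56 kg: steel ring 100 mm across, 6 mm thick, with a skirt 60 mm across and 42 mm deep in the grinder's bore (0.8 mm play all round) and a black bridge handle on top. Origin: centre of the ring's underside; z up, x to the one notch in its rim. At the start it rests level on a rubber seal, origin 10 mm above seat, clear of the pin.
- notch (a point): Middle of the mouth of the notch in the carrier's rim, 49 mm from its axis along its x, 3 mm above its origin; 16 mm wide, 14 mm deep radially, so 3.5 mm of play each side of the pin. The carrier turns easily (about 3 N at the handle's end, rocking slightly), either way, without stops. Out of line, the ring lands on the pin and stays some 5 mm up on that side.
- bridge_top (a point): Middle of the top of the bridge handle, on the carrier's axis, 28 mm above its origin (22 above the ring): press here. The handle runs along the carrier's y, square to the line to the notch: 78 mm long, 10 mm thick, on 10 mm legs at its ends, 12 mm gap under the middle. With notch and pin in line, 8 to 15 N down snaps the skirt past the seal and the carrier drops home: origin level with seat.
- coffee_jar: Bystander: glass coffee jar with dark lid, 84 mm across, 140 mm high, left of the board. Origin: centre of its underside.
- moka_pot: Bystander: moka pot, 98 x 155 mm with its handle, 174 mm high, left of the board at the back. Origin: under the pot, at its underside.
- mug: Bystander: striped mug, 80 mm across, 89 mm high, right of the board. Origin: at its underside.
- hopper: Bystander: the grinder's clear bean hopper with black lid, 122 mm across, 110 mm high, standing right of the board at the back. Origin: centre of its underside.
- spoon: Bystander: spoon, 192 mm long, lying at the front left. Origin: middle of its underside.

How it is judged:
By the outcome, as a careful person would: the job done as asked, in the order asked, and still so for the second after the job is handed in, with the robot touching nothing.
It also fails if it takes over 64 s, if anything falls off the work surface, if the arm or the gripper's body presses on something with over 40 N, if the wrist force passes 120 N, or if a joint passes its speed limit or range.

ROBOT

A 7-joint arm with a two-finger parallel gripper is mounted at the origin on a cart in front of the work surface, level with it; the furniture and walls round the work are solid. World frame = base frame: x ahead of the robot, y to its left, z up, the work surface at z = 0. Lengths are in m, angles in rad, forces in N, time in s.
With the tool pointing down it reaches from about 0.425 to 0.95 m from the base axis. Payload 4.7 kg.
Tool frame: the origin (TCP) lies on the front face of the gripper's body, between the roots of the fingers; the fingertips stand manip.tcp_to_tips ahead of it and the grasp point (between the pads) lies 51 mm ahead of it (manip.tcp_to_tips is the distance from the TCP to the fingertips, in m); z points along the fingers, y is the line along which they close (so a half turn about z gives the same grasp; the last joint's range is limited). The gripper opens to 87 mm and grips with 3 to 60 N. Pads are 19 mm wide; open, the fingers measure 117 mm over their backs; the gripper's body (75 mm by 190 mm) begins 51 mm behind the grasp point.
Start: joints at [1.252, 0.469, -0.049, 1.532, 0.024, 1.141, -0.082], TCP at [0.193, -0.647, 0.292] pointing down, gripper open.
Joint ranges: [-2.59, 2.59], [-0.33, 1.99], [-1.39, 1.29], [0.1, 2.45], [-1.04, 4.18], [0.21, 1.99], [-2.66, 2.66]. Speed limits (rad/s): [2.57, 2.57, 3.14, 3.14, 3.14, 3.14, 3.14].

INTERFACE

Orientations are given as a unit quaternion [w, x, y, z].
In Python, from cell import manip gives the robot as it stands.
- The arm moves only by the shell command python3 -m crank 'ROWS' [OPENING] [FORCE]. ROWS is JSON, a list of rows, each a list of 2 entries, a list of its own where there are three numbers: the shift along the tool's x, y, z in units of 40 mm (1.0 is 40 mm), then the turn, a rotation vector about the tool's x, y, z in rad. A call has 1 to 20 rows; each row is the pose to reach, as a shift and turn from the pose commanded when the call began, along the tool's axes at that moment; what a row does not reach only later rows make up. A row lasts 1/12 s, in which the tool goes at most 41.7 mm and 7.16 degrees, less where a joint would pass 70% of its speed; a pose out of reach is approached as far as the arm can. A call with a gripper value outside its range is refused whole. OPENING is the opening, from 0 (shut) to 1 (fully open), set as the call begins (- or left out, the last holds). The fingers move at their own pace and stop on an object; FORCE is the grip in N (left out, the last holds). Time passes only in rows, so rows that repeat a pose let the fingers close. It gives the time, the measured TCP pose, the force, the opening and the grip force at its end, in the units of the state.
- manip.read_state(): the state, without advancing time (a new reading comes with each control period).
- manip.snapshot(name): name is "side" or "top"; returns a dict with "img" (480x640x3 uint8, red, green, blue), "K" (3x3 intrinsics, pixels), "extrinsics" (4x4, takes a point from world to camera coordinates). Camera axes: x right, y down, z forward; pixel columns grow to the right and rows downward; lengths in m; the calibration is good to about 2 mm. A picture is of the moment at which its call begins. There is no depth.
- manip.sign_off(): hands the job in; it is judged then, once.
Trained networks look in a picture, given as the dict that the camera call returned (one of the last four; its "shot" number tells which), for a name from the list of things; names that differ only in an ending like _2 or _b are one class to them, and where a whole thing is asked for, a point or a joint stands for the part that bears it (a point fixed in the world has none). Each returns a list of dicts, best first, with "score" (0 to 1); they miss things now and then, are a little off and sometimes report something else, mostly with a low value. They report only what shows in the picture. A call takes as long as a camera call.
- manip.regions_of(query, picture): "region" (480x640 bool, what is visible of it).
- manip.mark_of(query, picture): "point" ([x, y, z] in m, in world coordinates, good to about 4 mm: a listed point, or the origin of a listed thing).
The state is a dict: "time_s": time; "qpos": joint angles; "joint_velocities": joint speeds; "joint_efforts": joint torques, N m; "eef_pos": TCP position; "orientation": TCP orientation; "ft_force": force on the tool from outside, world axes, zero at the start; "wrist_torque": the same for the moment, N m; "gripper_width": finger opening in m; "grasp_force": force on a finger pad.
Only numpy, scipy, OpenCV 4.12 (cv2) and the standard library are available. Lean on these libraries where they do the work, as an engineer would, in place of code of your own. Each camera call takes 0.05 s, during which the arm holds its last target. There are 200 camera calls.

## Working session

There is one attempt and no reset: what is moved stays moved. The work goes in short steps, Python scripts to look and compute and a shell command to move; the robot and the scene stay as the last step left them, time stands still between calls to the robot, and variables do not carry over. Pictures are saved under pics/ and viewed, at most 10 in all, crops included, and the job is handed in when it is done.

```bash
mkdir -p pics; ls; cat > h.py <<'E'
from cell import manip
import numpy as np, cv2
from scipy.spatial.transform import Rotation as R
def snap(n,save=None):
    p=manip.snapshot(n)
    if save: cv2.imwrite('pics/'+save,p['img'][:,:,::-1])
    return p
def proj(p,X):
    c=p['extrinsics']@np.append(X,1); u=p['K']@c[:3]; return u[:2]/u[2]
E
python3 - <<'E'
from h import *
s=manip.read_state(); print(s, manip.tcp_to_tips)
for n in('side','top'):
    p=snap(n,n+'1.png'); print(n,p['shot'],np.linalg.inv(p['extrinsics'])[:3,3].round(3))
    for q in('grinder','seat','pin','burr_carrier','notch','bridge_top','coffee_jar','moka_pot','mug','hopper','spoon'):
        for d in manip.mark_of(q,p)[:2]: print(q,d['score'],np.round(d['point'],4),proj(p,d['point']).round())
E
```

```text
pics
{'time_s': 0.0, 'qpos': array([ 1.25209098,  0.46947966, -0.0485829 ,  1.53368879,  0.0241282 ,
        1.14098942, -0.08229884]), 'joint_velocities': array([-0.00087898,  0.00071433, -0.00032306, -0.00123621,  0.00042414,
        0.0017701 , -0.00099778]), 'joint_efforts': array([ 2.81260890e-05, -5.07976449e+01, -8.08247086e-02, -2.36152393e+01,
       -6.12657750e-02,  3.78887064e-02,  1.76994527e-04]), 'eef_pos': array([ 0.1927628 , -0.64641196,  0.29117568]), 'orientation': array([-9.70199246e-04,  9.89517046e-01,  1.44412730e-01, -1.93653707e-04]), 'ft_force': array([-0.29060327, -0.39632925,  0.31957119]), 'wrist_torque': array([-0.01458561, -0.01520839, -0.00381515]), 'grasp_force': 0.0, 'gripper_width': 0.08678683951894686} 0.0697
side 1 [ 0.353 -0.513  1.253]
grinder 0.62 [ 0.5553 -0.0136  0.0137] [346. 277.]
seat 0.88 [ 0.5596 -0.013   0.1769] [350. 249.]
pin 0.76 [ 0.5093 -0.0359  0.1842] [333. 261.]
burr_carrier 0.8 [ 0.556  -0.0145  0.1837] [349. 248.]
burr_carrier 0.25 [ 0.5975 -0.0461  0.187 ] [371. 255.]
notch 0.89 [ 0.5962 -0.0495  0.1881] [371. 256.]
bridge_to
[... 337 characters left out ...]
der 0.88 [ 0.5588 -0.0178  0.0156] [323. 229.]
seat 0.95 [ 0.5584 -0.0151  0.1777] [323. 198.]
pin 0.93 [ 0.51   -0.0335  0.18  ] [335. 212.]
pin 0.3 [ 0.5557 -0.0142  0.2112] [323. 191.]
burr_carrier 0.86 [ 0.5596 -0.016   0.1873] [323. 195.]
notch 0.84 [ 0.5961 -0.0428  0.1908] [330. 180.]
bridge_top 0.89 [ 0.5534 -0.0148  0.2101] [323. 192.]
bridge_top 0.58 [ 0.6621 -0.2886  0.0034] [407. 183.]
coffee_jar 0.75 [0.4905 0.3171 0.0006] [203. 278.]
coffee_jar 0.38 [ 0.5106 -0.036   0.1817] [336. 212.]
moka_pot 0.65 [ 0.6707  0.3095 -0.0011] [197. 220.]
mug 0.95 [ 0.4852 -0.3036  0.0012] [431. 235.]
hopper 0.97 [ 0.6585 -0.289  -0.0007] [408. 184.]
spoon 0.84 [0.3314 0.2749 0.002 ] [228. 332.]
```

```bash
python3 - <<'E'
import cv2,numpy as np
a=cv2.imread('pics/side1.png')[190:310,280:440];b=cv2.imread('pics/top1.png')[140:260,250:410]
cv2.imwrite('pics/c1.png',np.vstack([cv2.resize(x,None,fx=2.5,fy=2.5,interpolation=2) if 0 else cv2.resize(x,(400,300),interpolation=2) for x in(a,b)]))
s=np.hstack([cv2.resize(cv2.imread('pics/side1.png'),(400,300)),cv2.resize(cv2.imread('pics/top1.png'),(400,300))])
cv2.imwrite('pics/c1.png',np.vstack([s,np.hstack([cv2.resize(x,(400,300),interpolation=2) for x in(a,b)])]))
E
```

```text
(no output)
```

View pics/c1.png

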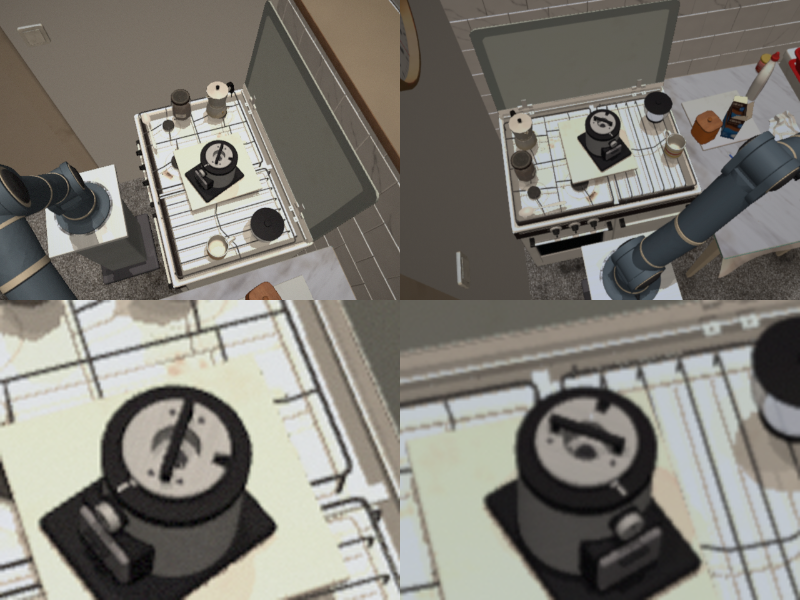

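The crops agree with the networks. The notch is at about (370,255) in the side view and (331,181) in the top view, and the pin and rib are at about (332,262) and (336,213). The notch bears about -39° and the pin about -158°, so the carrier has to turn about 119° clockwise. I'll bring the tool over the axis, raised.

```bash
python3 -m crank '[[[0,0,-1.2],[0,0,0]],[[0,0,-1.2],[0,0,0]],[[13.2,-12.5,-1.2],[0,0,-1.5]],[[13.2,-12.5,-1.2],[0,0,-1.5]],[[13.2,-12.5,-1.2],[0,0,-1.5]],[[13.2,-12.5,-1.2],[0,0,-1.5]],[[13.2,-12.5,-1.2],[0,0,-1.5]],[[13.2,-12.5,-1.2],[0,0,-1.5]],[[13.2,-12.5,-1.2],[0,0,-1.5]],[[13.2,-12.5,-1.2],[0,0,-1.5]],[[13.2,-12.5,-1.2],[0,0,-1.5]],[[13.2,-12.5,-1.2],[0,0,-1.5]],[[13.2,-12.5,-1.2],[0,0,-1.5]],[[13.2,-12.5,-1.2],[0,0,-1.5]],[[13.2,-12.5,-1.2],[0,0,-1.5]],[[13.2,-12.5,-1.2],[0,0,-1.5]],[[13.2,-12.5,-1.2],[0,0,-1.5]],[[13.2,-12.5,-1.2],[0,0,-1.5]],[[13.2,-12.5,-1.2],[0,0,-1.5]],[[13.2,-12.5,-1.2],[0,0,-1.5]]]' 1
cat >> h.py <<'E'
def st():
    s=manip.read_state(); M=R.from_quat(np.roll(s['orientation'],-1)).as_matrix()
    print('t',round(s['time_s'],2),'pos',s['eef_pos'].round(4),'yaw_y',np.degrees(np.arctan2(M[1,1],M[0,1])).round(1),'z',M[:,2].round(3),'F',s['ft_force'].round(1),'q',s['qpos'].round(2),'w',round(s['gripper_width'],4))
    return s,M
def to(target,yaw):
    s,M=st(); c=np.degrees(np.arctan2(M[1,1],M[0,1]))
    print('shift',(M.T@(np.array(target)-s['eef_pos'])/.04).round(2),'turn z',np.radians(-(yaw-c)).round(3))
E
python3 -c "
from h import *
to([.557,-.0148,.34],141)"
```

```text
time_s: 2.87
eef_pos: [0.5579, -0.0108, 0.3413]
orientation: [0.0, 0.623, 0.782, 0.002]
ft_force: [-0.4, 0.9, 0.3]
gripper_width: 0.0871
grasp_force: 0.0
t 2.87 pos [ 0.5579 -0.0108  0.3413] yaw_y 12.9 z [ 0.004  0.003 -1.   ] F [-0.4  0.9  0.3] q [ 0.48  0.3  -0.67  1.73  0.2   1.18 -0.02] w 0.0871
shift [-0.09 -0.04  0.03] turn z -2.236
```

```bash
python3 -m crank '[[[-0.09,-0.04,0],[0,0,-2.23]],[[-0.09,-0.04,0],[0,0,-2.23]],[[-0.09,-0.04,0],[0,0,-2.23]],[[-0.09,-0.04,0],[0,0,-2.23]],[[-0.09,-0.04,0],[0,0,-2.23]],[[-0.09,-0.04,0],[0,0,-2.23]],[[-0.09,-0.04,0],[0,0,-2.23]],[[-0.09,-0.04,0],[0,0,-2.23]],[[-0.09,-0.04,0],[0,0,-2.23]],[[-0.09,-0.04,0],[0,0,-2.23]],[[-0.09,-0.04,0],[0,0,-2.23]],[[-0.09,-0.04,0],[0,0,-2.23]],[[-0.09,-0.04,0],[0,0,-2.23]],[[-0.09,-0.04,0],[0,0,-2.23]],[[-0.09,-0.04,0],[0,0,-2.23]],[[-0.09,-0.04,0],[0,0,-2.23]],[[-0.09,-0.04,0],[0,0,-2.23]],[[-0.09,-0.04,0],[0,0,-2.23]],[[-0.09,-0.04,0],[0,0,-2.23]],[[-0.09,-0.04,0],[0,0,-2.23]]]' 0.28 3
python3 - <<'E'
from h import *
to([.557,-.0148,.269],141)
for n in('side','top'):
    p=snap(n,n+'2.png')
    for q in('seat','pin','notch','bridge_top','burr_carrier'):
        for d in manip.mark_of(q,p)[:1]: print(n,q,d['score'],np.round(d['point'],4),proj(p,d['point']).round())
a=cv2.imread('pics/side2.png')[160:310,260:460];b=cv2.imread('pics/top2.png')[110:260,230:430]
cv2.imwrite('pics/c2.png',np.hstack([cv2.resize(x,(400,300),interpolation=2) for x in(a,b)]))
E
```

```text
time_s: 4.53
eef_pos: [0.5554, -0.0209, 0.3404]
orientation: [0.0, -0.424, 0.906, -0.0]
ft_force: [-0.3, 0.5, 0.8]
gripper_width: 0.0244
grasp_force: 0.0
t 4.53 pos [ 0.5554 -0.0209  0.3404] yaw_y 140.1 z [ 0.001  0.    -1.   ] F [-0.3  0.5  0.8] q [ 0.8   0.45 -1.13  1.72  0.43  1.25  2.02] w 0.0244
shift [-0.14  0.07  1.79] turn z -0.015
side seat 0.85 [ 0.5578 -0.0127  0.1778] [350. 249.]
side pin 0.78 [ 0.5132 -0.0357  0.1801] [334. 262.]
side notch 0.75 [ 0.6001 -0.0468  0.1904] [372. 254.]
side bridge_top 0.63 [ 0.5548 -0.0123  0.2121] [349. 242.]
side burr_carrier 0.95 [ 0.5575 -0.0127  0.1859] [350. 247.]
top seat 0.86 [ 0.5566 -0.0181  0.1742] [324. 199.]
top pin 0.75 [ 0.507  -0.0337  0.1802] [335. 213.]
top notch 0.72 [ 0.5981 -0.0402  0.1907] [329. 180.]
top bridge_top 0.83 [ 0.555  -0.0157  0.208 ] [324. 192.]
top burr_carrier 0.64 [ 0.5571 -0.014   0.1879] [323. 196.]
```

View pics/c2.png

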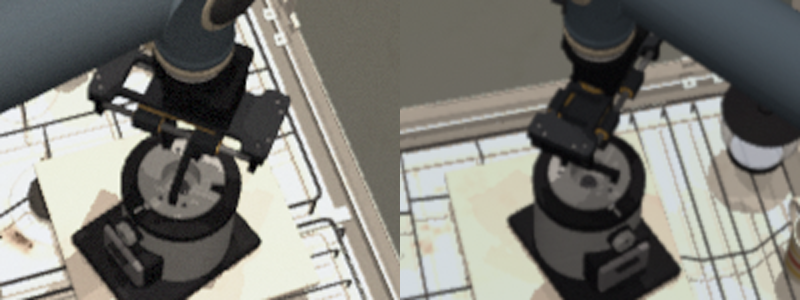

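The gripper stands above the handle, with the pads either side of it: handle at about (350,242) in the side view and (324,192) in the top view. Next I'll check the settled pose and descend.

```bash
python3 -m crank '[[[-0.14,0.07,0],[0,0,-0.03]],[[-0.14,0.07,0],[0,0,-0.03]],[[-0.14,0.07,0],[0,0,-0.03]],[[-0.14,0.07,0],[0,0,-0.03]]]' 0.28 3
python3 -c "
from h import *
to([.5566,-.0146,.269],143)"
```

```text
time_s: 5.47
eef_pos: [0.5567, -0.0144, 0.3402]
orientation: [0.0, -0.439, 0.899, 0.0]
ft_force: [0.5, -0.8, 0.2]
gripper_width: 0.0243
grasp_force: 0.0
t 5.47 pos [ 0.5567 -0.0144  0.3402] yaw_y 142.1 z [ 0.  0. -1.] F [ 0.5 -0.8  0.2] q [ 0.79  0.45 -1.14  1.71  0.43  1.26  2.03] w 0.0243
shift [ 0.01 -0.    1.78] turn z -0.016
```

```bash
python3 -m crank '[[[0,0,0.4],[0,0,0]],[[0,0,0.8],[0,0,0]],[[0,0,1.1],[0,0,0]],[[0,0,1.3],[0,0,0]],[[0,0,1.45],[0,0,0]],[[0,0,1.6],[0,0,0]],[[0,0,1.7],[0,0,0]],[[0,0,1.76],[0,0,0]],[[0,0,1.76],[0,0,0]],[[0,0,1.76],[0,0,0]]]' 0.28 3
python3 -c "
from h import *
to([.5566,-.0146,.269],143)"
```

```text
time_s: 6.3
eef_pos: [0.5569, -0.0145, 0.2702]
orientation: [0.0, -0.439, 0.899, -0.0]
ft_force: [1.1, -0.5, 0.7]
gripper_width: 0.0244
grasp_force: 0.0
t 6.3 pos [ 0.5569 -0.0145  0.2702] yaw_y 142.0 z [ 0.001  0.    -1.   ] F [ 1.1 -0.5  0.7] q [ 0.75  0.52 -1.09  1.8   0.51  1.13  1.97] w 0.0244
shift [0.01 0.   0.03] turn z -0.017
```

```bash
python3 -m crank '[[[0,0,0],[0,0,0]],[[0,0,0],[0,0,0]],[[0,0,0],[0,0,0.05]],[[0,0,0],[0,0,0.1]],[[0,0,0],[0,0,0.15]],[[0,0,0],[0,0,0.2]],[[0,0,0],[0,0,0.25]],[[0,0,0],[0,0,0.3]],[[0,0,0],[0,0,0.35]],[[0,0,0],[0,0,0.4]],[[0,0,0],[0,0,0.45]],[[0,0,0],[0,0,0.5]],[[0,0,0],[0,0,0.55]],[[0,0,0],[0,0,0.6]],[[0,0,0],[0,0,0.65]],[[0,0,0],[0,0,0.7]],[[0,0,0],[0,0,0.75]],[[0,0,0],[0,0,0.8]],[[0,0,0],[0,0,0.8]],[[0,0,0],[0,0,0.8]]]' 0.16 3
python3 - <<'E'
from h import *
to([.5566,-.0146,.269],23)
for n in('side','top'):
    p=snap(n,n+'3.png')
    for q in('pin','notch','bridge_top','burr_carrier'):
        for d in manip.mark_of(q,p)[:1]: print(n,q,d['score'],np.round(d['point'],4),proj(p,d['point']).round())
E
```

```text
time_s: 7.97
eef_pos: [0.5568, -0.0145, 0.2702]
orientation: [0.0, -0.055, 0.998, -0.0]
ft_force: [0.7, -0.3, 0.3]
gripper_width: 0.014
grasp_force: 0.3
t 7.97 pos [ 0.5568 -0.0145  0.2702] yaw_y 96.3 z [ 0.001 -0.    -1.   ] F [ 0.7 -0.3  0.3] q [ 0.63  0.44 -0.9   1.81  0.39  1.08  1.28] w 0.014
shift [ 0.01 -0.    0.03] turn z 1.279
side pin 0.59 [ 0.5098 -0.0339  0.181 ] [333. 261.]
side notch 0.96 [ 0.5688 -0.0668  0.1909] [362. 265.]
side bridge_top 0.6 [ 0.5554 -0.0127  0.2109] [349. 242.]
side burr_carrier 0.6 [ 0.5547 -0.0151  0.1844] [349. 249.]
top pin 0.74 [ 0.5104 -0.0342  0.1826] [335. 212.]
top notch 0.81 [ 0.5687 -0.0619  0.1932] [341. 187.]
top bridge_top 0.58 [ 0.5524 -0.0119  0.2155] [322. 192.]
top burr_carrier 0.96 [ 0.5562 -0.0156  0.1844] [323. 197.]
```

It works: the notch has moved from about -37° to -76°, and the carrier trails the tool by about 7.5°. About 81° remains.

```bash
python3 -m crank '[[[0,0,0],[0,0,0.06]],[[0,0,0],[0,0,0.12]],[[0,0,0],[0,0,0.18]],[[0,0,0],[0,0,0.24]],[[0,0,0],[0,0,0.3]],[[0,0,0],[0,0,0.36]],[[0,0,0],[0,0,0.42]],[[0,0,0],[0,0,0.48]],[[0,0,0],[0,0,0.54]],[[0,0,0],[0,0,0.6]],[[0,0,0],[0,0,0.66]],[[0,0,0],[0,0,0.72]],[[0,0,0],[0,0,0.78]],[[0,0,0],[0,0,0.84]],[[0,0,0],[0,0,0.9]],[[0,0,0],[0,0,0.96]],[[0,0,0],[0,0,1.02]],[[0,0,0],[0,0,1.08]],[[0,0,0],[0,0,1.14]],[[0,0,0],[0,0,1.2]]]'
python3 -m crank '[[[0,0,0],[0,0,0.03]],[[0,0,0],[0,0,0.06]],[[0,0,0],[0,0,0.09]],[[0,0,0],[0,0,0.12]],[[0,0,0],[0,0,0.15]],[[0,0,0],[0,0,0.15]],[[0,0,0],[0,0,0.15]]]'
cat > look.py <<'E'
from h import *
import sys
k=sys.argv[1]; st(); P={}
for n in('side','top'):
    for i in range(2):
        p=snap(n,n+k+'.png')
        for q in('pin','notch','bridge_top','burr_carrier','seat'):
            for d in manip.mark_of(q,p)[:1]:
                P.setdefault(q,[]).append(d['point']); print(n,q,round(d['score'],2),np.round(d['point'],4),proj(p,d['point']).round())
m={q:np.mean(v,0) for q,v in P.items()}; c=np.array([.5566,-.0146])
for q in('pin','notch'):
    if q in m: print(q,np.degrees(np.arctan2(*(m[q][:2]-c)[::-1])).round(1))
print({q:v[2].round(4) for q,v in m.items()})
a=cv2.imread(f'pics/side{k}.png')[200:300,290:410];b=cv2.imread(f'pics/top{k}.png')[150:250,265:385]
cv2.imwrite(f'pics/c{k}.png',np.hstack([cv2.resize(x,(400,333),interpolation=2) for x in(a,b)]))
E
python3 look.py 4
```

```text
time_s: 10.13
eef_pos: [0.557, -0.0148, 0.2699]
orientation: [0.0, 0.52, 0.854, 0.0]
ft_force: [0.7, 0.1, 0.1]
gripper_width: 0.0141
grasp_force: 2.7
time_s: 10.72
eef_pos: [0.5568, -0.0147, 0.2699]
orientation: [0.0, 0.581, 0.814, 0.0]
ft_force: [0.4, -0.2, 0.2]
gripper_width: 0.0137
grasp_force: 0.7
t 10.72 pos [ 0.5568 -0.0147  0.2699] yaw_y 18.9 z [ 0. -0. -1.] F [ 0.4 -0.2  0.2] q [ 0.42  0.36 -0.6   1.82  0.23  1.03  0.06] w 0.0137
side pin 0.62 [ 0.5098 -0.0346  0.181 ] [333. 261.]
side notch 0.66 [ 0.5163 -0.043   0.1882] [336. 263.]
side bridge_top 0.6 [ 0.5565 -0.0113  0.2115] [350. 242.]
side burr_carrier 0.88 [ 0.5556 -0.0189  0.1837] [350. 250.]
side seat 0.63 [ 0.5554 -0.0146  0.1752] [349. 250.]
side pin 0.76 [ 0.5105 -0.037   0.1839] [333. 262.]
side notch 0.67 [ 0.484  -0.3028  0.0026] [354. 394.]
side bridge_top 0.68 [ 0.5577 -0.0084  0.21  ] [350. 241.]
side burr_carrier 0.97 [ 0.5576 -0.0133  0.1851] [350. 247.]
side seat 0.65 [ 0.5576 -0.0141  0.1788] [350. 249.]
top pin 0.95 [ 0.5121 -0.0338  0.1829] [335. 211.]
top notch 0.72 [ 0.5123 -0.0384  0.1882] [337. 209.]
top bridge_top 0.89 [ 0.5542 -0.0146  0.2128] [323. 191.]
top burr_carrier 0.67 [ 0.556  -0.0135  0.187 ] [323. 197.]
top seat 0.86 [ 0.5581 -0.0147  0.1787] [323. 198.]
top pin 0.82 [ 0.5104 -0.0362  0.1799] [336. 212.]
top notch 0.77 [ 0.5129 -0.04    0.1848] [337. 210.]
top burr_carrier 0.63 [ 0.5586 -0.0127  0.1845] [322. 196.]
top seat 0.66 [ 0.5566 -0.0156  0.1739] [323. 199.]
pin -155.6
notch -118.8
{'pin': np.float64(0.1819), 'notch': np.float64(0.141), 'bridge_top': np.float64(0.2114), 'burr_carrier': np.float64(0.1851), 'seat': np.float64(0.1766)}
```

View pics/c4.png

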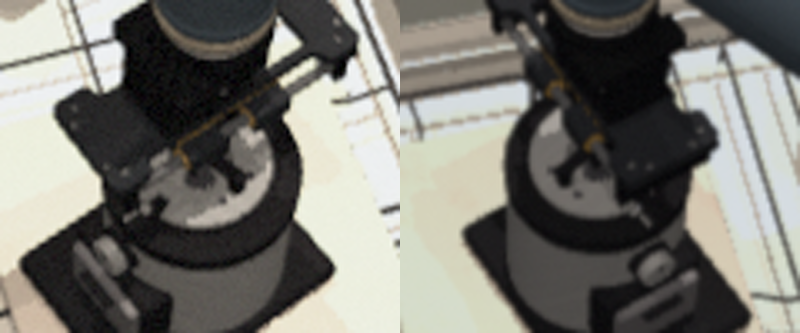

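The notch reads about -149° and the pin about -156°, partly hidden by the gripper. I'll push a little further, then rise clear for an open look.

```bash
python3 -m crank '[[[0,0,0],[0,0,0.03]],[[0,0,0],[0,0,0.06]],[[0,0,0],[0,0,0.08]],[[0,0,0],[0,0,0.08]],[[0,0,0],[0,0,0.08]]]'
python3 -m crank '[[[0,0,0],[0,0,0]],[[0,0,0],[0,0,0]],[[0,0,0],[0,0,0]],[[0,0,-0.3],[0,0,0]],[[0,0,-0.8],[0,0,0]],[[0,0,-1.5],[0,0,0]],[[0,0,-2],[0,0,0]],[[1,0,-2],[0,0,0]],[[2,0,-2],[0,0,0]],[[3,0,-2],[0,0,0]],[[4,0,-2],[0,0,0]],[[4,0,-2],[0,0,0]],[[4,0,-2],[0,0,0]]]' 0.28
python3 look.py 5
```

```text
time_s: 12.33
eef_pos: [0.5566, -0.0146, 0.2698]
orientation: [-0.0, 0.614, 0.79, -0.0]
ft_force: [1.2, -1.2, 0.5]
gripper_width: 0.0139
grasp_force: 1.1
time_s: 13.42
eef_pos: [0.5162, 0.1437, 0.3511]
orientation: [0.0, 0.611, 0.791, 0.001]
ft_force: [1.0, -0.3, 0.4]
gripper_width: 0.0245
grasp_force: 0.0
t 13.42 pos [0.5162 0.1437 0.3511] yaw_y 14.6 z [ 0.001  0.001 -1.   ] F [ 1.  -0.3  0.4] q [ 0.22  0.26 -0.68  1.76  0.17  1.19 -0.26] w 0.0245
side pin 0.94 [ 0.5121 -0.034   0.182 ] [334. 261.]
side notch 0.91 [ 0.5128 -0.0366  0.188 ] [334. 261.]
side bridge_top 0.74 [ 0.5544 -0.0126  0.2103] [349. 243.]
side burr_carrier 0.7 [ 0.5561 -0.0114  0.1863] [349. 247.]
side seat 0.87 [ 0.5572 -0.0161  0.1788] [350. 250.]
side pin 0.83 [ 0.5127 -0.0349  0.1825] [334. 261.]
side notch 0.9 [ 0.5134 -0.0388  0.1842] [335. 262.]
side bridge_top 0.88 [ 0.5549 -0.0082  0.2108] [348. 241.]
side burr_carrier 0.69 [ 0.5557 -0.0151  0.1864] [349. 248.]
side seat 0.7 [ 0.5584 -0.0162  0.1771] [350. 250.]
top pin 0.97 [ 0.5116 -0.0332  0.1816] [334. 211.]
top notch 0.58 [ 0.5101 -0.0372  0.1886] [336. 210.]
top bridge_top 0.69 [ 0.5553 -0.0138  0.1855] [323. 197.]
top burr_carrier 0.96 [ 0.5561 -0.0131  0.1866] [322. 197.]
top seat 0.93 [ 0.5609 -0.0155  0.1752] [323. 197.]
top pin 0.79 [ 0.5101 -0.0332  0.1825] [335. 212.]
top notch 0.74 [ 0.5086 -0.0371  0.1872] [336. 211.]
top bridge_top 0.75 [ 0.551  -0.0153  0.2081] [324. 193.]
top burr_carrier 0.8 [ 0.5574 -0.0122  0.1876] [322. 196.]
top seat 0.72 [ 0.558  -0.0166  0.1736] [323. 199.]
pin -156.9
notch -153.3
{'pin': np.float64(0.1822), 'notch': np.float64(0.187), 'bridge_top': np.float64(0.2037), 'burr_carrier': np.float64(0.1867), 'seat': np.float64(0.1762)}
```

View pics/c5.png

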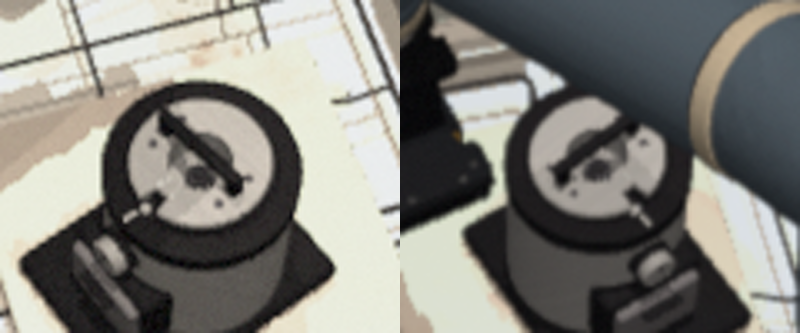

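```bash
cat > rect.py <<'E'
from h import *
import sys
def rect(p,z,c=(.5566,-.0146),r=.07,N=400):
    s=2*r/N; E=p['extrinsics']
    # out pixel(u right=-y world, v down=-x world) 
    A=np.array([[0,-s,c[0]+r],[-s,0,c[1]+r],[0,0,z],[0,0,1]])
    H=p['K']@(E[:3]@A); return cv2.warpPerspective(p['img'],np.linalg.inv(H),(N,N),flags=cv2.INTER_CUBIC)[:,:,::-1].copy()
p=[np.load] ; o=[]
p=snap('side')
a=rect(p,.191);b=rect(p,.213)
def ray(im,d,r0,r1,col):
    f=lambda r:(int(200-r*np.sin(d)/.00035),int(200-r*np.cos(d)/.00035))
    cv2.line(im,f(r0),f(r1),col,1)
for d in(-153,-157): ray(a,np.radians(d),.052,.07,(0,0,255) if d==-157 else (0,255,0))
for d in(-63,-67):
    for k in(0,180): ray(b,np.radians(d+k),.042,.06,(0,0,255) if d==-67 else (0,255,0))
cv2.imwrite('pics/'+sys.argv[1],np.hstack([a,b]))
E
python3 rect.py r1.png
```

```text
(no output)
```

View pics/r1.png

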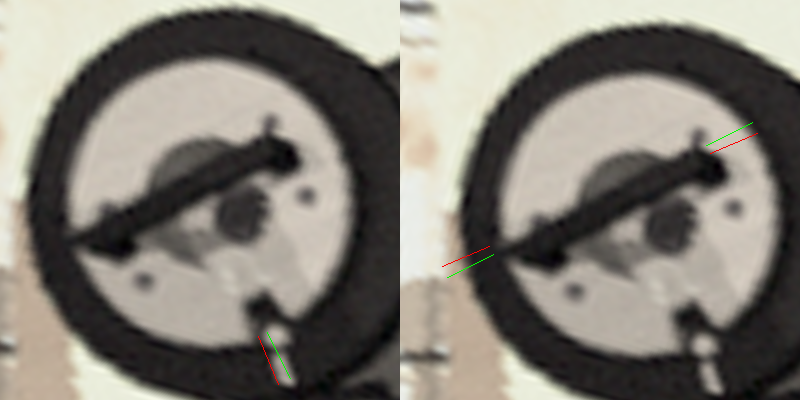

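The rectified side view puts the notch's dark mouth at (263,305), which is about -153.5°, and the pin and rib at about -158°. I'll go back over the same path and push about 4.5° more.

```bash
python3 -m crank '[[[-1,0,0],[0,0,0]],[[-2,0,0],[0,0,0]],[[-3,0,0],[0,0,0]],[[-4,0,0],[0,0,0]],[[-4,0,0],[0,0,0]],[[-4,0,0],[0,0,0]],[[-4,0,0.6],[0,0,0]],[[-4,0,1.1],[0,0,0]],[[-4,0,1.5],[0,0,0]],[[-4,0,1.8],[0,0,0]],[[-4,0,2],[0,0,0]],[[-4,0,2],[0,0,0]]]' 0.28
python3 -m crank '[[[0,0,0],[0,0,0]],[[0,0,0],[0,0,0]],[[0,0,0],[0,0,0]],[[0,0,0],[0,0,0.02]],[[0,0,0],[0,0,0.04]],[[0,0,0],[0,0,0.06]],[[0,0,0],[0,0,0.08]],[[0,0,0],[0,0,0.08]],[[0,0,0],[0,0,0.08]],[[0,0,0],[0,0,0.08]]]' 0.16
python3 -c "
from h import *
st()"
python3 -m crank '[[[0,0,0],[0,0,0]],[[0,0,0],[0,0,0]],[[0,0,0],[0,0,0]],[[0,0,-0.3],[0,0,0]],[[0,0,-0.8],[0,0,0]],[[0,0,-1.5],[0,0,0]],[[0,0,-2],[0,0,0]],[[1,0,-2],[0,0,0]],[[2,0,-2],[0,0,0]],[[3,0,-2],[0,0,0]],[[4,0,-2],[0,0,0]],[[4,0,-2],[0,0,0]],[[4,0,-2],[0,0,0]]]' 0.28
python3 look.py 6 | tail -3; python3 rect.py r2.png
```

```text
time_s: 15.67
eef_pos: [0.5559, -0.0137, 0.2684]
orientation: [-0.001, 0.613, 0.79, -0.001]
ft_force: [-1.4, 0.0, 0.2]
gripper_width: 0.024
grasp_force: 0.0
time_s: 16.5
eef_pos: [0.5569, -0.0146, 0.2702]
orientation: [0.0, 0.645, 0.764, 0.0]
ft_force: [-0.6, 0.8, 3.4]
gripper_width: 0.0141
grasp_force: 2.8
t 16.5 pos [ 0.5569 -0.0146  0.2702] yaw_y 9.7 z [ 0.001 -0.    -1.   ] F [-0.6  0.8  3.4] q [ 0.4   0.35 -0.57  1.82  0.22  1.03 -0.08] w 0.0141
time_s: 17.58
eef_pos: [0.5288, 0.1463, 0.3509]
orientation: [0.0, 0.642, 0.766, 0.001]
ft_force: [-0.1, -0.5, 1.0]
gripper_width: 0.0245
grasp_force: 0.0
pin -157.7
notch -155.1
{'pin': np.float64(0.1815), 'notch': np.float64(0.1882), 'bridge_top': np.float64(0.209), 'burr_carrier': np.float64(0.1846), 'seat': np.float64(0.1774)}
```

View pics/r2.png

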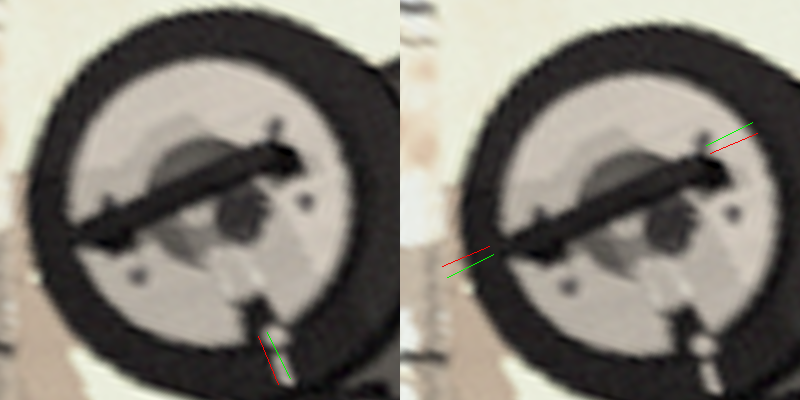

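The notch is now at (257,307), about -157°, with the bright pin tip in its mouth, so they line up to within about 1°. I'll shut the fingers, square them to the handle and stand just above the bridge.

```bash
python3 -m crank '[[[-1,0,0],[0,0,-0.1]],[[-2,0,0],[0,0,-0.21]],[[-3,0,0],[0,0,-0.21]],[[-4,0,0],[0,0,-0.21]],[[-4,0,0],[0,0,-0.21]],[[-4,0,0],[0,0,-0.21]],[[-4,0,0.6],[0,0,-0.21]],[[-4,0,1.1],[0,0,-0.21]],[[-4,0,1.45],[0,0,-0.21]],[[-4,0,1.45],[0,0,-0.21]],[[-4,0,1.45],[0,0,-0.21]]]' 0 5
python3 -c "
from h import *
to([.5566,-.0146,.2725],22)"
```

```text
time_s: 19.75
eef_pos: [0.5564, -0.013, 0.2917]
orientation: [-0.001, 0.56, 0.828, 0.0]
ft_force: [-0.2, 0.9, 0.5]
gripper_width: -0.0
grasp_force: 0.0
t 19.75 pos [ 0.5564 -0.013   0.2917] yaw_y 21.9 z [-0.001  0.001 -1.   ] F [-0.2  0.9  0.5] q [ 0.43  0.34 -0.61  1.79  0.22  1.08  0.13] w -0.0
shift [-0.04 -0.01  0.48] turn z -0.003
```

```bash
python3 -m crank '[[[0,0,0.08],[0,0,0]],[[0,0,0.14],[0,0,0]],[[0,0,0.18],[0,0,0]],[[0,0,0.22],[0,0,0]],[[0,0,0.24],[0,0,0]],[[0,0,0.26],[0,0,0]],[[0,0,0.26],[0,0,0]]]'
python3 -c "
from h import *
st()"
```

```text
time_s: 20.33
eef_pos: [0.5568, -0.0146, 0.2817]
orientation: [0.0, 0.561, 0.828, 0.0]
ft_force: [0.6, -1.5, 0.3]
gripper_width: 0.0002
grasp_force: 0.2
t 20.33 pos [ 0.5568 -0.0146  0.2817] yaw_y 21.7 z [ 0.001 -0.    -1.   ] F [ 0.6 -1.5  0.3] q [ 0.43  0.35 -0.61  1.8   0.23  1.06  0.12] w 0.0002
```

```bash
python3 -m crank '[[[0,0,0.02],[0,0,0]],[[0,0,0.04],[0,0,0]],[[0,0,0.06],[0,0,0]],[[0,0,0.08],[0,0,0]],[[0,0,0.1],[0,0,0]],[[0,0,0.1],[0,0,0]],[[0,0,0.1],[0,0,0]]]'
python3 -c "
from h import *
st()"
```

```text
time_s: 20.92
eef_pos: [0.5563, -0.0146, 0.2769]
orientation: [-0.0, 0.561, 0.828, -0.0]
ft_force: [-0.0, -0.9, -0.3]
gripper_width: 0.0003
grasp_force: 0.0
t 20.92 pos [ 0.5563 -0.0146  0.2769] yaw_y 21.7 z [-0.001  0.    -1.   ] F [-0.  -0.9 -0.3] q [ 0.43  0.35 -0.61  1.81  0.23  1.05  0.12] w 0.0003
```

```bash
python3 -m crank '[[[0,0,0.02],[0,0,0]],[[0,0,0.04],[0,0,0]],[[0,0,0.06],[0,0,0]],[[0,0,0.08],[0,0,0]],[[0,0,0.1],[0,0,0]],[[0,0,0.12],[0,0,0]],[[0,0,0.12],[0,0,0]]]'
python3 look.py 7
```

```text
time_s: 21.5
eef_pos: [0.5567, -0.0145, 0.2732]
orientation: [0.0, 0.561, 0.828, -0.0]
ft_force: [-1.5, -0.5, 3.7]
gripper_width: 0.0006
grasp_force: 2.0
t 21.5 pos [ 0.5567 -0.0145  0.2732] yaw_y 21.7 z [ 0. -0. -1.] F [-1.5 -0.5  3.7] q [ 0.43  0.36 -0.6   1.81  0.23  1.04  0.11] w 0.0006
side pin 0.88 [ 0.5132 -0.0365  0.1816] [334. 262.]
side notch 0.56 [ 0.5125 -0.0376  0.1816] [334. 262.]
side bridge_top 0.84 [ 0.5549 -0.0135  0.2008] [349. 245.]
side burr_carrier 0.71 [ 0.5548 -0.0162  0.201 ] [349. 246.]
side seat 0.67 [ 0.5581 -0.0161  0.1772] [350. 250.]
side pin 0.88 [ 0.5115 -0.0314  0.1815] [333. 260.]
side notch 0.61 [ 0.5124 -0.0432  0.1783] [335. 265.]
side bridge_top 0.84 [ 0.5561 -0.0141  0.2033] [350. 244.]
side burr_carrier 0.81 [ 0.561  -0.0175  0.1764] [352. 250.]
side seat 0.81 [ 0.557  -0.0176  0.1797] [350. 250.]
top pin 0.62 [ 0.5112 -0.033   0.1813] [334. 212.]
top notch 0.55 [ 0.51   -0.0345  0.1825] [335. 212.]
top bridge_top 0.92 [ 0.5558 -0.014   0.201 ] [323. 194.]
top burr_carrier 0.69 [ 0.5605 -0.0124  0.1771] [322. 197.]
top seat 0.7 [ 0.5592 -0.0147  0.1758] [323. 198.]
top pin 0.58 [ 0.5105 -0.0342  0.1822] [335. 212.]
top notch 0.86 [ 0.5092 -0.0299  0.181 ] [333. 213.]
top bridge_top 0.55 [ 0.5541 -0.0179  0.2022] [325. 194.]
top burr_carrier 0.83 [ 0.557  -0.0129  0.1764] [322. 199.]
top seat 0.63 [ 0.5605 -0.0127  0.177 ] [322. 197.]
pin -156.9
notch -154.5
{'pin': np.float64(0.1816), 'notch': np.float64(0.1808), 'bridge_top': np.float64(0.2018), 'burr_carrier': np.float64(0.1827), 'seat': np.float64(0.1774)}
```

View pics/c7.png

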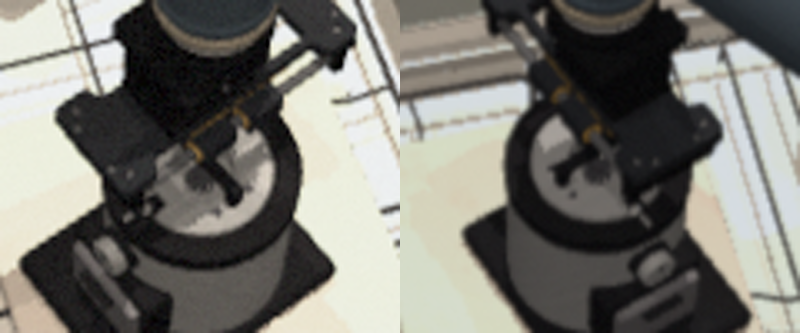

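The carrier has dropped: bridge_top reads 0.202 against 0.211 before. I'll press gently on to confirm it is hard on the seat.

```bash
python3 -m crank '[[[0,0,0.02],[0,0,0]],[[0,0,0.03],[0,0,0]],[[0,0,0.04],[0,0,0]],[[0,0,0.05],[0,0,0]],[[0,0,0.05],[0,0,0]]]'
```

```text
time_s: 23.12
eef_pos: [0.5568, -0.0145, 0.2731]
orientation: [0.001, 0.561, 0.828, -0.0]
ft_force: [-5.3, -0.2, 15.6]
gripper_width: 0.0003
grasp_force: 7.9
```

The TCP stayed at 0.273 while the force rose to 16 N, so it is hard home with the handle top at 0.203. Now I'll retreat and check.

```bash
python3 -m crank '[[[0,0,-0.2],[0,0,0]],[[0,0,-0.7],[0,0,0]],[[0,0,-1.4],[0,0,0]],[[0,0,-2],[0,0,0]],[[1,0,-2.2],[0,0,0]],[[2,0,-2.2],[0,0,0]],[[3,0,-2.2],[0,0,0]],[[4,0,-2.2],[0,0,0]],[[4,0,-2.2],[0,0,0]],[[4,0,-2.2],[0,0,0]],[[4,0,-2.2],[0,0,0]]]'
python3 look.py 8 | tail -3; python3 - <<'E'
from h import *
for q in('coffee_jar','moka_pot','mug','hopper','spoon'):
    p=snap('side'); print(q,[np.round(d['point'],3) for d in manip.mark_of(q,p)[:1]])
E
```

```text
time_s: 24.03
eef_pos: [0.4977, 0.1336, 0.3584]
orientation: [0.0, 0.561, 0.828, -0.0]
ft_force: [0.7, 0.1, 0.4]
gripper_width: 0.001
grasp_force: 0.0
pin -156.7
notch -154.6
{'pin': np.float64(0.181), 'bridge_top': np.float64(0.2024), 'burr_carrier': np.float64(0.177), 'seat': np.float64(0.1766), 'notch': np.float64(0.1805)}
coffee_jar [array([ 0.497,  0.324, -0.006])]
moka_pot [array([ 0.666,  0.311, -0.006])]
mug [array([ 0.484, -0.307,  0.003])]
hopper [array([ 0.656, -0.286, -0.004])]
spoon [array([0.332, 0.274, 0.002])]
```

View pics/c8.png

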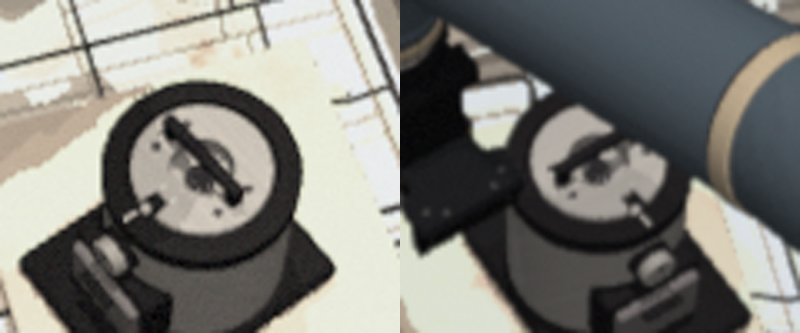

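The carrier sits flush, with the pin standing in the notch at crop position (155,203). The bystanders have not moved and the arm is clear, so I'm handing in.

```bash
python3 -c "
from cell import manip
print(manip.sign_off())"
```

```text
the job is handed in; nothing more can be done
None
```

The job is handed in at about 24 s: the burr carrier was pushed round about 120° until its notch stood over the pin, then pressed fully home (it held still under 16 N), the bystanders show no movement beyond measuring error, and the arm finished clear.

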